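# Swing a slotted bracket strap about its post, past a catch and home

### The arm

A 6-joint arm with a two-finger parallel gripper is mounted at the origin on the work surface. World frame = base frame: x ahead of the robot, y to its left, z up, the work surface at z = 0. Lengths are in m, angles in rad, forces in N, time in s.
With the tool pointing down it reaches from about 0.325 to 0.875 m from the base axis. Payload 4.4 kg.
Tool frame: the origin (TCP) lies between the finger pads; the fingertips stand env.tip_reach ahead of it and the grasp point (between the pads) lies 11 mm behind it (env.tip_reach is the distance from the TCP to the fingertips, in m); z points along the fingers, x is the direction in which the jaws open and shut, and the axes are right-handed (so a half turn about z gives the same grasp; the last joint's range is limited). The gripper opens to 85 mm and grips with 20 to 120 N. Pads are 22 mm wide; open, the fingers measure 114 mm over their backs; the gripper's body (76 mm by 85 mm) begins 54 mm behind the grasp point. The pads swing forward as they close: fully open they stand 13 mm farther back than shut.
Start: joints at [1.103, 0.207, 1.542, -0, 1.393, -0.15], TCP at [0.179, 0.546, 0.205] pointing down, gripper open.
Joint ranges: [-2.73, 2.73], [-0.86, 2.22], [0.23, 2.46], [-1.11, 4.25], [0.08, 2.63], [-2.82, 2.82]. Speed limits (rad/s): [2.79, 2.79, 3.14, 3.14, 3.14, 3.14].

### API

Orientations are given as a unit quaternion [x, y, z, w].
In Python, from rig import env gives the robot as it stands. The module is installed in compiled form; this text tells all that it offers.
- The arm moves only by the shell command python3 -m jog 'ROWS' [OPENING] [FORCE]. ROWS is JSON, a list of rows, each a list of 2 entries, a list of its own where there are three numbers: the shift along the tool's x, y, z in m, then the turn, a rotation vector about the tool's x, y, z in degrees. A call has 1 to 8 rows; each row is the pose to reach, as a shift and turn from the pose measured when the call began, along the tool's axes at that moment; what a row does not reach only later rows make up. A row lasts 1/8 s, in which the tool goes at most 62.5 mm and 10.7 degrees, less where a joint would pass 70% of its speed; a pose out of reach is approached as far as the arm can. A call with a gripper value outside its range is refused whole. OPENING is the opening in per cent of the stroke, from 0 (shut) to 100 (fully open), set as the call begins (- or left out, the last holds). The fingers move at their own pace and stop on an object; FORCE is the grip in N (left out, the last holds). Time passes only in rows, so rows that repeat a pose let the fingers close. It gives the time, the measured TCP pose, the force and the opening at its end, in the units of the state.
- env.get_state(): the state, without advancing time (a new reading comes with each control period).
- env.read_camera(name): name is "scene" or "side" or "wrist"; returns a dict with "color" (400x640x3 uint8, red, green, blue), "depth" (400x640 float32, m along the optical axis (not along the pixel's ray), 0 where there is no reading), "fovy" (degrees; the focal length in pixels is half the picture's height over the tangent of half this angle, whatever the lens; pixels are square), "cx", "cy" (the principal point, pixels), "rvec" (rotation vector, rad) and "tvec" (3), from world to camera coordinates, as OpenCV has them. Camera axes: x right, y down, z forward; pixel columns grow to the right and rows downward; lengths in m; the calibration is good to about 2 mm. A picture is of the moment at which its call begins.
- env.hand_in(): hands the job in, once; it reports no verdict.
The state is a dict: "time": time; "q": joint angles; "qd": joint speeds; "joint_efforts": joint torques, N m; "position": TCP position; "orientation": TCP orientation; "contact_force": force on the tool from outside, world axes, zero at the start; "ft_torque": the same for the moment, N m; "width": finger opening in m.
Only numpy, scipy, OpenCV 4.12 (cv2) and the standard library are available. Lean on these libraries where they do the work, as an engineer would, in place of code of your own. Each camera call takes 0.05 s, during which the arm holds its last target. There are 200 camera calls.

### The job

On the plywood setting-up board, slide the slotted end of the aluminium bracket strap onto the upright pivot post until it bottoms, while the strap still stands askew; then swing the other end round about the post, past the spring catch with the wedge nose. Press it home against the end of the stop screw with 15 to 20 N for half a second, never putting more than 22 N on the post or the screw, then let go, leaving the strap lying flat on the board, held against the screw by the catch, and nothing else disturbed.

Things in the scene. Friction and masses are not known exactly. Their poses are not given: they have to be found in the camera images.
- board: smooth waxed plywood board (friction about 0.1), 380 mm (its x) by 400 mm (its y), 12 mm thick, fixed to the red bench; origin at the centre of its underside, z up. Post, stop and spring catch are fixed on its top face. The strap is finally to lie along board y, slot on the post, toe toward +y, swung in from the board's -x side; it is 190 mm from post to stop along board y
- post: the upright round steel pivot post, 14 mm diameter, 36 mm tall; origin on its axis at the board's top face, axes as the board's
- stop: aluminium stop block beyond the line, 30 mm tall, with a level steel screw (10 mm thick, axis 13 mm above the board) whose end faces board -x. Axes as the board's; origin on the board's top face below the screw's end at mid setting, which puts the strap exactly parallel to board y. The real setting is up to 8.5 mm off toward +x or -x, is not measured and must be felt; it does not give
- nose_tip (a point): on the board's top face below the tip of the spring catch's black nylon nose at rest, an upright wedge 6 to 24 mm above the board. It backs off up to 16 mm to board +y against 3 to 4.5 N. It stands 12 mm into the toe's path; passing takes under 8 N; then it springs out behind the toe's -x corner and holds the strap to post and screw. Its block, 50 x 40 x 34 mm tall, begins 35 mm to +y
- strap: loose aluminium bar, 30 mm wide (its x), 25 mm tall, 0.25 to 0.4 kg, flat on the board; origin at its underside near the middle; +y to the square toe end (125 mm off), -y to the slotted end (122 mm off). Slot 17 mm wide, mouth flared to 24 mm, bottom 93 mm from the origin. Starts 0.35 to 0.65 rad counter-clockwise of the board, slot facing the post but short of it
- strap_slot (a point): point on the strap's underside on its centre line where the post's axis lies when the slot has bottomed on the post (100 mm from the strap's origin toward -y, 7 mm before the slot's bottom)
- strap_toe (a point): point on the strap's underside at the middle of its toe end (125 mm from the strap's origin toward +y)
- dome_camera: bystander: white dome camera, 84 mm across, 60 mm tall, loose on the board beyond the line; origin at its underside
- screw_cup: bystander: small steel cup, 56 mm across, 40 mm tall, loose on the board beyond the line; origin at its underside
- power_brick: bystander: black power brick, 45 by 85 by 28 mm, loose on the board on the robot's side of the post; origin at its underside
- black_camera: bystander: black dome camera, 100 mm across, 70 mm tall, on the bench; origin at its underside
- screwdriver: bystander: screwdriver lying on the bench
- bit_case: bystander: flat yellow case, 80 by 130 by 28 mm, on the bench
- bullet_camera: bystander: white tubular camera on a foot plate, 130 mm long, 60 mm tall, on the bench
Not all that is in view belongs to the job. What is meant by the strap is not green, and is the larger of those in its own colour.

How it is judged:
By the outcome, as a careful person would: the job done as asked, in the order asked, and still so for the second after the job is handed in, with the robot touching nothing.
It also fails if it takes over 62 s, if anything falls off the work surface, if the arm or the gripper's body presses on something with over 40 N, if the wrist force passes 120 N, or if a joint passes its speed limit or range.

## Working session

There is one attempt and no reset: what is moved stays moved. The work goes in short steps, Python scripts to look and compute and a shell command to move; the robot and the scene stay as the last step left them, time stands still between calls to the robot, and variables do not carry over. Pictures are saved under pics/ and viewed, about 8 in all and at most 12, crops included, and the job is handed in when it is done.

```bash
mkdir -p pics; cat > h.py <<'E'
import numpy as np, cv2
from rig import env
def cam(n):
    c=env.read_camera(n); f=200/np.tan(np.radians(c["fovy"])/2)
    R=cv2.Rodrigues(np.array(c["rvec"],float))[0]; t=np.array(c["tvec"],float).ravel()
    return c,f,R,t
def ray(C,u,v,z):
    c,f,R,t=C; d=R.T@np.array([(u-c["cx"])/f,(v-c["cy"])/f,1]); o=-R.T@t
    return o+d*(z-o[2])/d[2]
def proj(C,p):
    c,f,R,t=C; q=R@np.array(p)+t; return q[0]/q[2]*f+c["cx"],q[1]/q[2]*f+c["cy"]
def cloud(C):
    c,f,R,t=C; d=c["depth"]; v,u=np.mgrid[:400,:640]
    P=np.stack([(u-c["cx"])/f*d,(v-c["cy"])/f*d,d],-1)
    return (P-t)@R
def save(C,name,box=None,s=1):
    im=C[0]["color"][:,:,::-1]
    if box: im=im[box[1]:box[3],box[0]:box[2]]
    cv2.imwrite("pics/"+name,cv2.resize(im,None,fx=s,fy=s,interpolation=cv2.INTER_CUBIC))
E
python3 - <<'E'
from h import *
import pickle
D={n:cam(n) for n in("scene","side","wrist")}
pickle.dump(D,open("v0.pkl","wb"))
for n,C in D.items(): print(n,C[0]["fovy"],-C[2].T@C[3],C[2][2])
im=np.vstack([D["scene"][0]["color"],D["side"][0]["color"]])
cv2.imwrite("pics/a.png",cv2.resize(im[:,:,::-1],(480,600)) ); save(D["scene"],"scene0.png",s=1.25); save(D["side"],"side0.png",s=1.25)
print(env.get_state(),env.tip_reach)
E
```

```text
scene 42.304646693329886 [1.48025808 0.21618985 1.12679262] [-0.65977172 -0.15040242 -0.73626109]
side 46.830915046931246 [-0.1850517  -0.71249925  1.08791817] [ 0.46015312  0.50849841 -0.727797  ]
wrist 61.29405894312682 [0.09965186 0.57332054 0.37207572] [ 0.30663351 -0.10272291 -0.9462684 ]
{'time': 0.15, 'q': array([ 1.10348942e+00,  2.07236499e-01,  1.54264251e+00, -9.96795297e-07,
        1.39347325e+00, -1.50488710e-01]), 'qd': array([-0.00218825, -0.00256943, -0.00272864,  0.00010477,  0.00246813,
        0.00015615]), 'joint_efforts': array([-5.34957126e-04, -3.83513868e+01, -2.92037773e+01, -1.24586882e-04,
        6.52097660e-03,  1.95841108e-05]), 'position': array([0.17885652, 0.54581354, 0.20447766]), 'orientation': array([ 8.09797355e-01,  5.86709016e-01, -7.81572277e-04,  4.03976734e-04]), 'contact_force': array([ 0.14406037, -0.35115332, -0.07103481]), 'ft_torque': array([0.01487591, 0.02684256, 0.01633406]), 'width': 0.08506196010813004} 0.008
```

View pics/scene0.png

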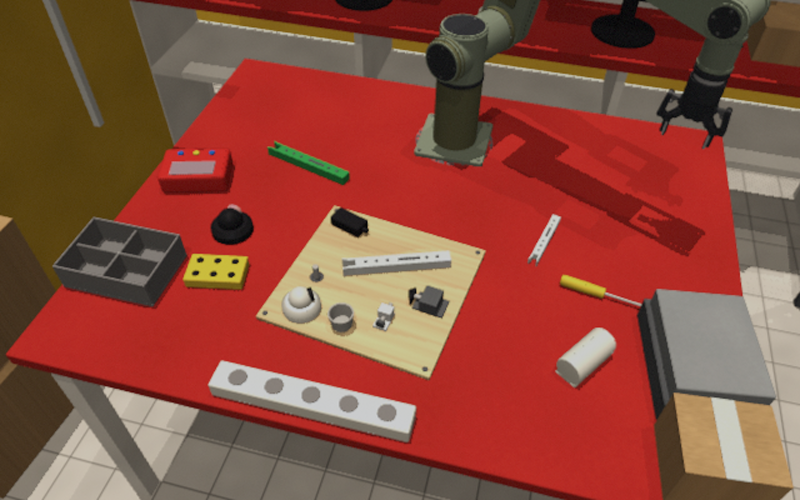

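View pics/side0.png

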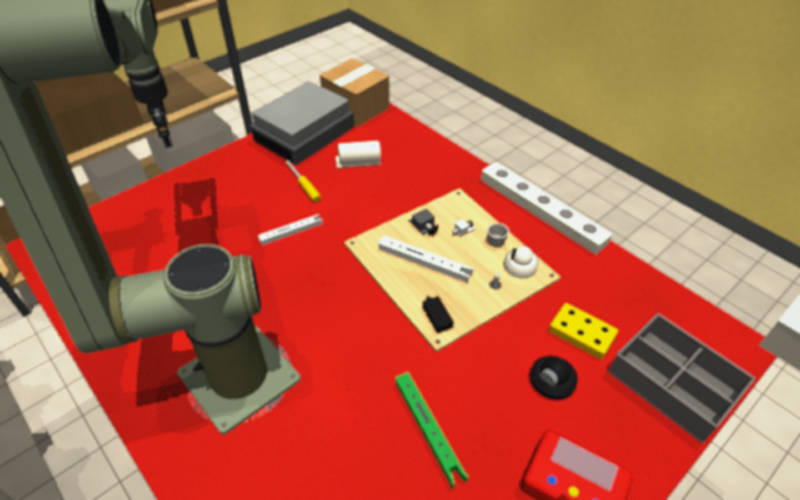

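Candidates (in 1.25x scene pixels): the silver bar on the board (397,263), a smaller silver bar on the bench (545,238) and a green bar (308,162). By the description I choose the one on the board: not green, and the larger of the silver bars. Next is a close crop to check it.

```bash
python3 - <<'E'
from h import *
import pickle
D=pickle.load(open("v0.pkl","rb"));C=D["scene"]
save(C,"crop1.png",(200,160,400,305),4)
save(D["side"],"crop2.png",(270,145,455,285),4)
P=cloud(C)
for n,(u,v) in dict(board=(360,250),strap=(397,263),brick=(349,221),stop=(385,310)).items(): print(n,P[int(v/1.25),int(u/1.25)])
hsv=cv2.cvtColor(C[0]["color"],cv2.COLOR_RGB2HSV)
m=((P[:,:,2]<.02)&(P[:,:,2]>.005)&(hsv[:,:,0]>10)&(hsv[:,:,0]<30)).astype(np.uint8)
n,l,s,_=cv2.connectedComponentsWithStats(m); print(s[1:][s[1:,4]>500])
E
```

```text
board [ 0.4913504  -0.12689099  0.015311  ]
strap [ 0.52645289 -0.02939803  0.03704153]
brick [ 0.42646317 -0.17400779  0.04086024]
stop [ 0.66769475 -0.01671402  0.04133423]
[[  205   165   183   138 11465]]
```

View pics/crop1.png

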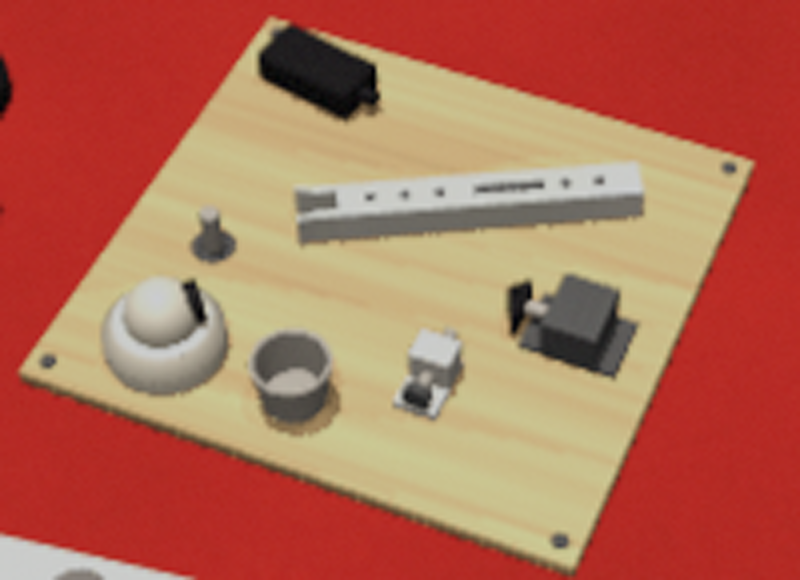

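View pics/crop2.png

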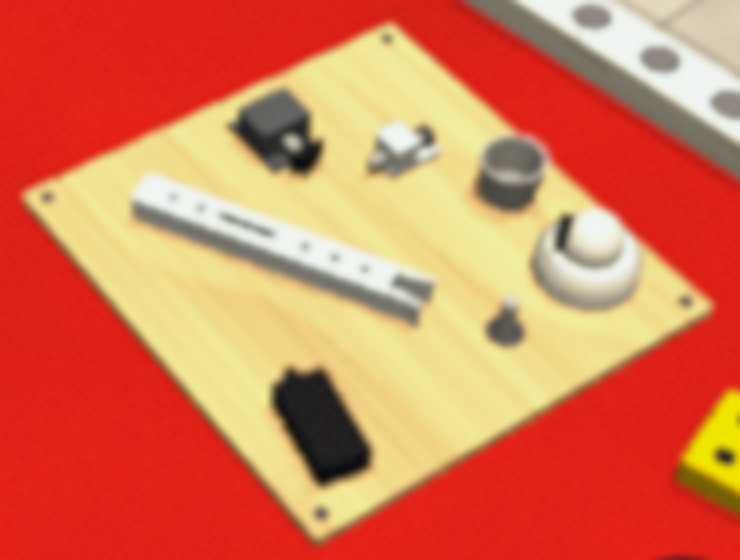

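Both crops confirm the choice: a silver slotted bar with the slot facing the post. In crop1 the slot end is at (297,200), the toe at (640,178), the post top at (210,213), the nose at (520,305), and the screw tip at about (452,333) pointing at the strap.

```bash
cat > fr.py <<'E'
from h import *
import pickle
D=pickle.load(open("v0.pkl","rb"));S=D["scene"];T=D["side"]
s=lambda u,v,z: ray(S,200+u/4-.375,160+v/4-.375,z)[:2]
t=lambda u,v,z: ray(T,270+u/4-.375,145+v/4-.375,z)[:2]
E
python3 - <<'E'
from fr import *
np.set_printoptions(precision=4,suppress=True)
# screws near corners as check + board corners (top face) in order (-,-),(-,+),(+,+),(+,-)
A=np.array([s(268,16,.012),s(755,160,.012),s(576,562,.012),s(22,372,.012)])
B=np.array([t(315,542,.012),t(20,195,.012),t(390,20,.012),t(714,305,.012)])
for q in(A,B):
    print(q.ravel(),"c",q.mean(0),"len",np.linalg.norm(np.roll(q,-1,0)-q,axis=1),
     "yaw",[np.arctan2(-(q[i]-q[j])[0],(q[i]-q[j])[1]) for i,j in((1,0),(2,3))])
yaw=np.mean([np.arctan2(-(q[i]-q[j])[0],(q[i]-q[j])[1]) for q in(A,B) for i,j in((1,0),(2,3))])
R=np.array([[np.cos(yaw),-np.sin(yaw)],[np.sin(yaw),np.cos(yaw)]])
c=(A.mean(0)+B.mean(0))/2; print("yaw",yaw,"c",c)
pts=dict(post=(s(210,213,.048),t(511,300,.048)),
 toe=(s(640,178,.037),t(142,187,.037)),slotend=(s(297,200,.037),t(427,300,.037)),
 toeL=(s(638,164,.037),t(150,175,.037)),
 nose=(s(512,287,.036),t(318,142,.036)),screw=(s(450,333,.025),t(374,160,.025)),
 block=(s(595,290,.046),t(282,108,.046)))
for n,(a,b) in pts.items(): print(n,a,b,"board rel post mean",R.T@((a+b)/2-(pts['post'][0]+pts['post'][1])/2))
d=np.mean(pts['toe'],0)-np.mean(pts['slotend'],0); print("len",np.linalg.norm(d),"strap yaw",np.arctan2(-d[0],d[1]),"rel",np.arctan2(-d[0],d[1])-yaw)
E
```

```text
[ 0.3553 -0.239   0.409   0.1591  0.7819  0.1075  0.7324 -0.2858] c [ 0.5697 -0.0646] len [0.4016 0.3765 0.3965 0.3799] yaw [np.float64(-0.13405078392317818), np.float64(-0.12536844095116317)]
[ 0.3555 -0.2386  0.4104  0.1593  0.7923  0.1112  0.7358 -0.2891] c [ 0.5735 -0.0643] len [0.4017 0.385  0.4043 0.3837] yaw [np.float64(-0.13708059220403046), np.float64(-0.140298384954365)]
yaw -0.1341995505081842 c [ 0.5716 -0.0644]
post [ 0.5937 -0.1988] [ 0.5959 -0.1994] board rel post mean [0. 0.]
toe [0.4724 0.0831] [0.4746 0.0814] board rel post mean [-0.1579  0.2626]
slotend [ 0.557  -0.1478] [ 0.5569 -0.1518] board rel post mean [-0.0441  0.0438]
toeL [0.4592 0.079 ] [0.4882 0.0873] board rel post mean [-0.1578  0.2635]
nose [0.5943 0.0187] [0.6162 0.0255] board rel post mean [-0.0193  0.2206]
screw [ 0.6356 -0.0141] [ 0.6439 -0.0124] board rel post mean [0.0197 0.1902]
block [0.5904 0.0756] [0.6146 0.0669] board rel post mean [-0.0286  0.2689]
len 0.24662095730158773 strap yaw 0.34526833981754335 rel 0.47946789032572756
```

Measurements agree with the given sizes: board about 400 x 380 mm, strap 247 mm, screw 190 mm from the post. The strap stands 0.48 rad askew of the board. I'll move above its middle, at (0.516,-0.035), with the jaws along the strap's x.

```bash
python3 -m jog '[[[-0.447,0.501,0.055],[0,0,52]],[[-0.447,0.501,0.055],[0,0,52]],[[-0.447,0.501,0.055],[0,0,52]],[[-0.447,0.501,0.055],[0,0,52]],[[-0.447,0.501,0.055],[0,0,52]],[[-0.447,0.501,0.055],[0,0,52]],[[-0.447,0.501,0.055],[0,0,52]],[[-0.447,0.501,0.055],[0,0,52]]]' 60
```

```text
time: 1.15
position: [0.4293, 0.1132, 0.1643]
orientation: [0.985, 0.172, -0.0, 0.001]
contact_force: [0.5, 1.3, 0.0]
width: 0.0512
```

```bash
python3 -m jog '[[[0.031,0.169,0.014],[0,0,0]],[[0.031,0.169,0.014],[0,0,0]],[[0.031,0.169,0.014],[0,0,0]],[[0.031,0.169,0.014],[0,0,0]],[[0.031,0.169,0.014],[0,0,0]]]'; python3 - <<'E'
from h import *
import pickle
W=cam("wrist"); pickle.dump(W,open("w1.pkl","wb")); save(W,"w1.png",s=1.25); print(env.get_state()["position"])
E
```

```text
time: 1.78
position: [0.5151, -0.0348, 0.1499]
orientation: [0.985, 0.172, -0.001, 0.0]
contact_force: [0.2, 0.5, 0.0]
width: 0.0513
[ 0.51500511 -0.03424334  0.15010018]
```

View pics/w1.png

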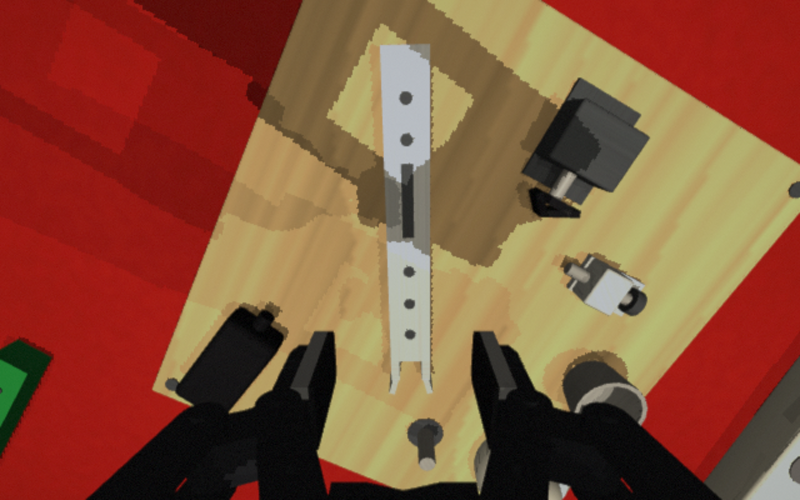

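The view shows the strap's toe at (405,45) and its slot end at (411,392), with the post top at (427,463), nose at (535–578,200) and screw end at (567,266). The strap is between the jaws.

```bash
python3 - <<'E'
from h import *
import pickle
np.set_printoptions(precision=4,suppress=True)
W=pickle.load(open("w1.pkl","rb")); w=lambda u,v,z: ray(W,u/1.25-.1,v/1.25-.1,z)[:2]
toe=w(405,45,.037); se=w(411,392,.037); d=toe-se; L=np.linalg.norm(d); d/=L
post=w(427,463,.048); pb=w(425,433,.012)
print("toe",toe,"se",se,"L",L,"yaw",np.arctan2(-d[0],d[1]),"post",post,pb)
R=lambda y:np.array([[np.cos(y),-np.sin(y)],[np.sin(y),np.cos(y)]])
org=(se+.122*d+toe-.125*d)/2; yaw=np.arctan2(-d[0],d[1])
print("org",org,"post in strap frame",R(yaw).T@(post-org))
for n,p in dict(nose1=w(533,193,.036),nose2=w(578,207,.036),nosetip=w(535,215,.018),noseb2=w(580,216,.018),screw=w(565,268,.025),cup=w(605,395,.052),brick=w(240,350,.04)).items(): print(n,p,R(-.134).T@(p-post))
E
```

```text
toe [0.4735 0.084 ] se [ 0.5614 -0.1448] L 0.24505269069541527 yaw 0.36664559179729417 post [ 0.5939 -0.1964] [ 0.5946 -0.1978]
org [ 0.518  -0.0318] post in strap frame [ 0.0119 -0.1809]
nose1 [0.5841 0.0296] [-0.0399  0.2227]
nose2 [0.6168 0.0313] [-0.0078  0.2288]
nosetip [0.5986 0.0147] [-0.0236  0.2098]
noseb2 [0.6295 0.025 ] [0.0057 0.2242]
screw [ 0.634  -0.0131] [0.0152 0.187 ]
cup [ 0.6942 -0.0879] [0.0849 0.1209]
brick [ 0.4273 -0.1515] [-0.1711  0.0223]
```

```bash
python3 -m jog '[[[0.002,0,0.05],[0,0,0]],[[0.002,0,0.1],[0,0,0]],[[0.002,0,0.122],[0,0,0]],[[0.002,0,0.122],[0,0,0]]]' && python3 -m jog '[[[0,0,0],[0,0,0]],[[0,0,0],[0,0,0]],[[0,0,0],[0,0,0]],[[0,0,0],[0,0,0]],[[0,0,0],[0,0,0]]]' 0 30; python3 - <<'E'
from h import *
import pickle
W=cam("wrist"); pickle.dump(W,open("w2.pkl","wb")); save(W,"w2.png",s=1.25)
E
```

```text
time: 2.33
position: [0.5139, -0.0316, 0.0262]
orientation: [0.985, 0.174, -0.003, -0.001]
contact_force: [0.6, -0.3, 0.1]
width: 0.0512
time: 2.95
position: [0.514, -0.0318, 0.0264]
orientation: [0.985, 0.174, -0.003, -0.001]
contact_force: [-0.3, 0.0, 0.7]
width: -0.0004
```

View pics/w2.png

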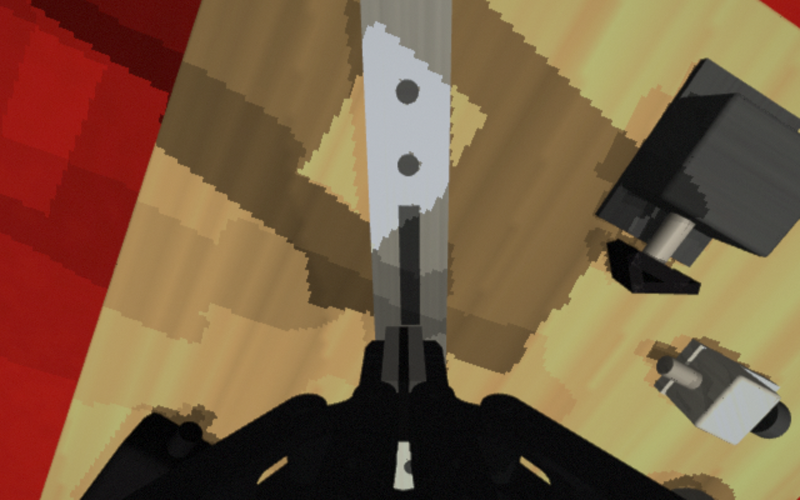

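The fingers read fully shut on nothing, although the strap still looks undisturbed beneath them. I'll check with depth before doing anything else.

```bash
python3 - <<'E'
from h import *
import pickle
np.set_printoptions(precision=4,suppress=True)
W=pickle.load(open("w2.pkl","rb")); P=cloud(W); st=env.get_state()
from scipy.spatial.transform import Rotation as Ro
R=Ro.from_quat(st["orientation"]).as_matrix()
print(st["position"],st["width"],R[:,2],st["contact_force"])
for z in(-.011,0,.008): p=st["position"]+R[:,2]*z; print(p,np.array(proj(W,p))*1.25)
for u,v in((408,120),(410,240),(380,340),(393,335),(403,340),(415,335),(430,350),(404,450),(375,300),(350,300),(404,380)): print(u,v,P[int(v/1.25),int(u/1.25)])
D=pickle.load(open("v0.pkl","rb"))
S=cam("scene");T=cam("side"); pickle.dump((S,T),open("v2.pkl","wb"))
a=S[0]["color"][170:260,230:390]; b=T[0]["color"][160:260,280:420]
cv2.imwrite("pics/c3.png",np.hstack([cv2.resize(a,(400*1,225*1)),cv2.resize(b,(315,225))])[:,:,::-1].repeat(1,0))
cv2.imwrite("pics/c3.png",np.vstack([cv2.resize(a,(533,300),interpolation=2),cv2.resize(cv2.resize(b,(420,300),interpolation=2),(533,300))])[:,:,::-1])
E
```

```text
[ 0.5139 -0.0317  0.0264] -0.0002504278530813378 [-0.0066  0.0008 -1.    ] [1.162  0.472  0.0543]
[ 0.514  -0.0317  0.0374] [401.9936 332.2173]
[ 0.5139 -0.0317  0.0264] [402.0477 320.2198]
[ 0.5139 -0.0317  0.0184] [402.0834 312.3039]
408 120 [0.4872 0.0477 0.0371]
410 240 [0.5035 0.0064 0.036 ]
380 340 [ 0.504  -0.0272  0.0576]
393 335 [ 0.5068 -0.0209  0.063 ]
403 340 [ 0.5102 -0.0201  0.0657]
415 335 [ 0.5144 -0.0189  0.0616]
430 350 [ 0.5205 -0.0204  0.0659]
404 450 [ 0.536  -0.0899  0.0362]
375 300 [ 0.499  -0.023   0.0347]
350 300 [ 0.4897 -0.0374  0.0113]
404 380 [ 0.5107 -0.02    0.0891]
```

View pics/c3.png

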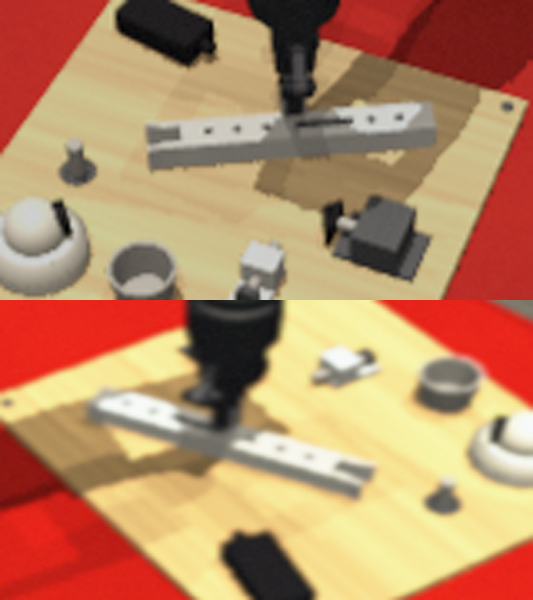

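```bash
python3 - <<'E'
from h import *
import pickle
np.set_printoptions(precision=4,suppress=True)
W=pickle.load(open("w2.pkl","rb")); P=cloud(W)
print("w2 column u=403 & 372")
for v in range(250,310,6): print(v,P[v,322],P[v,300],W[0]["color"][v,322],W[0]["color"][v,300])
W=pickle.load(open("w1.pkl","rb")); P=cloud(W)
print("w1"); 
for v in range(258,300,6): print(v,P[v,262],P[v,255],P[v,382])
E
```

```text
w2 column u=403 & 372
250 [ 0.5113 -0.0236  0.0364] [ 0.5007 -0.0279  0.0355] [26 26 23] [84 81 73]
256 [ 0.5124 -0.0267  0.0367] [ 0.5018 -0.0311  0.0356] [26 27 24] [88 83 74]
262 [ 0.5101 -0.0201  0.0567] [ 0.5029 -0.0342  0.0361] [14 10 13] [93 86 75]
268 [ 0.5102 -0.02    0.0625] [ 0.504  -0.0376  0.036 ] [10 11  9] [98 88 74]
274 [ 0.5102 -0.02    0.0676] [ 0.5023 -0.0272  0.0605] [8 7 5] [10  9 11]
280 [ 0.5102 -0.0198  0.073 ] [ 0.5026 -0.0272  0.0656] [7 6 7] [13 14 13]
286 [ 0.5101 -0.0195  0.078 ] [ 0.5029 -0.0267  0.0711] [4 6 5] [11  8 11]
292 [ 0.5105 -0.0207  0.0804] [ 0.5033 -0.0271  0.0747] [5 4 6] [14 14 12]
298 [ 0.5104 -0.0203  0.085 ] [ 0.5035 -0.0267  0.0796] [6 6 4] [11 11 11]
304 [ 0.5104 -0.0202  0.0889] [ 0.5027 -0.0221  0.0903] [ 6 10  6] [11 11 11]
w1
258 [ 0.4821 -0.1231  0.0111] [ 0.4755 -0.1257  0.0108] [ 0.5957 -0.0815  0.012 ]
264 [ 0.484  -0.1301  0.0102] [ 0.4774 -0.1317  0.0116] [ 0.5987 -0.0882  0.0109]
270 [ 0.4866 -0.0322  0.1871] [ 0.4837 -0.0328  0.1879] [ 0.5359 -0.0146  0.1867]
276 [ 0.4874 -0.0321  0.1918] [ 0.4846 -0.0323  0.1931] [ 0.5358 -0.0158  0.1899]
282 [ 0.4882 -0.0345  0.1924] [ 0.4855 -0.0327  0.1968] [ 0.5365 -0.0179  0.1912]
288 [ 0.489  -0.0361  0.1942] [ 0.4863 -0.0315  0.2027] [ 0.5375 -0.0205  0.1914]
294 [ 0.4899 -0.0391  0.194 ] [ 0.4871 -0.0319  0.2059] [ 0.5385 -0.0229  0.192 ]
```

Depth settles it: the fingertips stand about 28 mm behind the reported TCP when shut and about 35 mm behind at 51 mm, not 8 mm ahead as env.tip_reach says. The fingers therefore closed above the strap. I'll go by the images: open, then descend about 40 mm more, watching the force.

```bash
python3 -m jog '[[[0.002,0,0],[0,0,0]],[[0.002,0,0],[0,0,0]],[[0.002,0,0],[0,0,0]],[[0.002,0,0.012],[0,0,0]],[[0.002,0,0.024],[0,0,0]],[[0.002,0,0.032],[0,0,0]],[[0.002,0,0.032],[0,0,0]]]' 60 && python3 - <<'E'
from h import *
import pickle
np.set_printoptions(precision=4,suppress=True)
print(env.get_state())
W=cam("wrist"); P=cloud(W); pickle.dump(W,open("w3.pkl","wb"))
for u in(255,262,375,382):
  c=[P[v,u] for v in range(255,330,2) if W[0]["color"][v,u].max()<75]; c=np.array(c); print(u,c[c[:,2].argsort()][:3])
E
```

```text
time: 3.98
position: [0.5143, -0.0307, -0.0071]
orientation: [0.985, 0.174, -0.005, -0.002]
contact_force: [-0.5, -0.5, 0.1]
width: 0.0512
{'time': 3.975, 'q': array([-0.2273,  0.3707,  1.8349, -0.0009,  0.9456, -0.5758]), 'qd': array([ 0.0001, -0.0173, -0.0149, -0.0005,  0.0043, -0.0017]), 'joint_efforts': array([ -0.0318, -37.0569, -21.1763,  -0.0044,  -0.0056,   0.    ]), 'position': array([ 0.5143, -0.0307, -0.0071]), 'orientation': array([ 0.9848,  0.1736, -0.0045, -0.0015]), 'contact_force': array([-0.5023, -0.5481,  0.0865]), 'ft_torque': array([ 0.0276, -0.0558,  0.043 ]), 'width': 0.051151820181278014}
255 [[ 0.4824 -0.0293  0.0263]
 [ 0.4828 -0.0291  0.0283]
 [ 0.4831 -0.0291  0.0298]]
262 [[ 0.4853 -0.0286  0.0257]
 [ 0.4857 -0.0284  0.0276]
 [ 0.486  -0.0279  0.0302]]Traceback (most recent call last):
  File "<stdin>", line 7, in <module>
IndexError: too many indices for array: array is 1-dimensional, but 2 were indexed
```

```bash
python3 -m jog '[[[0.002,0,0.004],[-0.2,0.5,0]],[[0.002,0,0.005],[-0.2,0.5,0]]]' && python3 -m jog '[[[0,0,0],[0,0,0]],[[0,0,0],[0,0,0]],[[0,0,0],[0,0,0]],[[0,0,0],[0,0,0]]]' 0 30 ; python3 - <<'E'
from h import *
import pickle
np.set_printoptions(precision=4,suppress=True)
s=env.get_state(); print(s["orientation"],s["ft_torque"])
W=cam("wrist"); pickle.dump(W,open("w4.pkl","wb")); P=cloud(W)
# strap top toe end: silver at z~.037
g=W[0]["color"].astype(int); m=((abs(P[:,:,2]-.037)<.008)&(g.max(2)-g.min(2)<25)).astype(np.uint8)
n,l,st,_=cv2.connectedComponentsWithStats(m); k=1+st[1:,4].argmax(); print(st[k])
p=P[l==k]; r=cv2.minAreaRect((p[:,:2]*1000).astype(np.float32)); print(r, p[:,2].mean())
for lo in np.arange(-.08,.1,.04):
  q=p[(p[:,1]>lo)&(p[:,1]<lo+.04)]; print(lo,len(q),q.mean(0) if len(q) else '')
E
```

```text
time: 4.28
position: [0.5168, -0.0301, -0.0116]
orientation: [0.985, 0.174, 0.001, -0.0]
contact_force: [0.4, -0.2, -0.3]
width: 0.0511
time: 4.78
position: [0.517, -0.0302, -0.0113]
orientation: [0.985, 0.174, 0.001, -0.0]
contact_force: [-0.2, 0.3, 0.6]
width: 0.0296
[ 0.9848  0.1736  0.001  -0.0002] [0.0363 0.0571 0.043 ]
[  251     0   145   392 32613]
((502.0384216308594, 0.5362014770507812), (56.216514587402344, 158.59478759765625), 28.201322555541992) 0.0363660190904875
-0.08 3939 [ 0.5255 -0.0547  0.0363]
-0.04 8170 [ 0.5131 -0.0194  0.0366]
0.0 9237 [0.4976 0.0211 0.0363]
0.039999999999999994 11266 [0.4844 0.0586 0.0362]
0.08 1 [0.4913 0.0801 0.0355]
```

Gripped: width 29.6 mm. The post is about 184 mm ahead and 15.5 mm to tool +x. I'll slide to just short of the mouth, then look.

```bash
python3 -m jog '[[[0.006,0.01,0],[0,0,0]],[[0.0155,0.025,0],[0,0,0]],[[0.0155,0.04,0],[0,0,0]],[[0.0155,0.046,0],[0,0,0]],[[0.0155,0.046,0],[0,0,0]]]' ; python3 - <<'E'
from h import *
import pickle
np.set_printoptions(precision=4,suppress=True)
s=env.get_state(); print(s["orientation"],s["position"])
S=cam("scene");T=cam("side"); pickle.dump((S,T),open("v5.pkl","wb"))
a=cv2.resize(S[0]["color"][195:245,235:315],None,fx=6,fy=6,interpolation=2); b=cv2.resize(T[0]["color"][185:235,350:430],None,fx=6,fy=6,interpolation=2)
cv2.imwrite("pics/c5.png",np.vstack([a,b])[:,:,::-1])
E
```

```text
time: 5.45
position: [0.5474, -0.0689, -0.0113]
orientation: [0.985, 0.173, 0.001, 0.0]
contact_force: [0.4, -0.5, 1.1]
width: 0.0296
[0.9849 0.1732 0.001  0.0001] [ 0.5474 -0.0689 -0.0113]
```

View pics/c5.png

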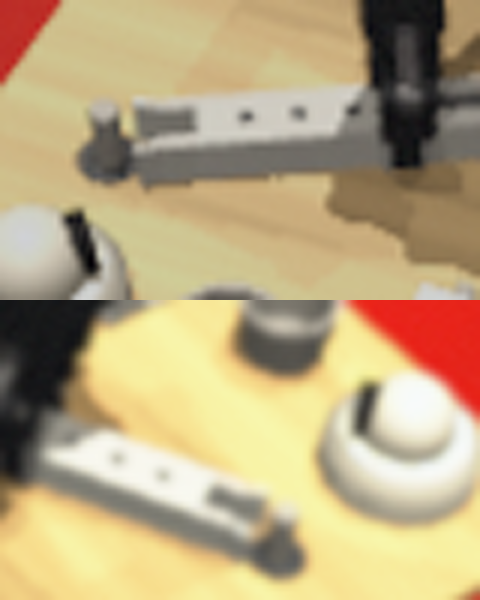

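```bash
python3 - <<'E'
from h import *
import pickle
np.set_printoptions(precision=4,suppress=True)
S,T=pickle.load(open("v5.pkl","rb"))
s=lambda u,v,z: ray(S,235+u/6-.42,195+v/6-.42,z)[:2]
t=lambda u,v,z: ray(T,350+u/6-.42,185+v/6-.42,z)[:2]
tx=np.array([.940,.341]); ty=np.array([.341,-.940]); p0=np.array([.5474,-.0689])
for n,q in dict(postS=s(103,109,.048),postT=t(286,209,.048),pUs=s(134,101,.037),pLs=s(139,146,.037),pUt=t(269,192,.037),pLt=t(250,230,.037)).items(): print(n,q,"tool xy",tx@(q-p0),ty@(q-p0))
E
```

```text
postS [ 0.5935 -0.2   ] tool xy -0.0013288688244842378 0.1389397684556583
postT [ 0.5963 -0.1986] tool xy 0.0017212225513440883 0.13853581982437638
pUs [ 0.5759 -0.1919] tool xy -0.015121732584038252 0.12533009906113513
pLs [ 0.6019 -0.1803] tool xy 0.013264377720152052 0.12333222116617405
pUt [ 0.6067 -0.1798] tool xy 0.017919968998700544 0.12448230630130075
pLt [ 0.5806 -0.1904] tool xy -0.010183953617146153 0.12553587918988357
```

Lateral alignment is within about 1.5 mm, and about 36 mm remains to the slot bottom. I'll advance 30 mm and then feel.

```bash
python3 -m jog '[[[0,0.006,0],[0,0,0]],[[0,0.012,0],[0,0,0]],[[0,0.018,0],[0,0,0]],[[0,0.022,0],[0,0,0]],[[0,0.022,0],[0,0,0]]]' && python3 -m jog '[[[0,0.004,0],[0,0,0]],[[0,0.008,0],[0,0,0]],[[0,0.008,0],[0,0,0]]]'
```

```text
time: 6.18
position: [0.555, -0.0898, -0.0113]
orientation: [0.985, 0.173, 0.001, 0.0]
contact_force: [0.7, -1.0, 0.7]
width: 0.0295
time: 6.55
position: [0.5579, -0.0979, -0.0113]
orientation: [0.985, 0.173, 0.001, 0.001]
contact_force: [0.7, -0.5, 1.3]
width: 0.0293
```

```bash
python3 -m jog '[[[0,0.002,0],[0,0,0]],[[0,0.003,0],[0,0,0]]]'
```

```text
time: 6.8
position: [0.5589, -0.1007, -0.0113]
orientation: [0.985, 0.173, 0.001, 0.001]
contact_force: [-1.2, 0.9, 1.8]
width: 0.0298
```

```bash
python3 -m jog '[[[0,0.001,0],[0,0,0]],[[0,0.0015,0],[0,0,0]]]';python3 -m jog '[[[0,0.001,0],[0,0,0]],[[0,0.001,0],[0,0,0]]]'
```

```text
time: 7.05
position: [0.5594, -0.1021, -0.0113]
orientation: [0.985, 0.173, 0.001, 0.001]
contact_force: [-0.4, 0.6, 2.2]
width: 0.0296
time: 7.3
position: [0.5595, -0.1024, -0.0113]
orientation: [0.985, 0.173, 0.001, -0.0]
contact_force: [-0.2, 4.4, 3.4]
width: 0.0294
```

```bash
python3 -m jog '[[[0,0.001,0],[0,0,0]],[[0,0.001,0],[0,0,0]]]'
```

```text
time: 7.55
position: [0.5595, -0.1024, -0.0113]
orientation: [0.985, 0.173, 0.001, -0.001]
contact_force: [-2.3, 4.6, 3.2]
width: 0.0292
```

Bottomed: travel stopped with about 5 N, and the implied post position agrees with the measured one. I'll release, rise, shut the fingers, and come down on the strap's -x side near the toe so I can push it round.

```bash
python3 -m jog '[[[0,-0.0005,0],[0,0,0]],[[0,-0.0005,0],[0,0,0]],[[0,-0.0005,0],[0,0,0]],[[0,-0.0005,-0.03],[0,0,0]],[[0,-0.0005,-0.06],[0,0,0]]]' 60 && python3 -m jog '[[[-0.02,-0.04,0],[0,0,0]],[[-0.042,-0.082,0],[0,0,0]],[[-0.042,-0.082,0],[0,0,0]],[[-0.042,-0.082,0],[0,0,0]]]' 0 30; python3 - <<'E'
from h import *
import pickle
s=env.get_state(); print(s["orientation"],s["position"],s["width"])
S=cam("scene");W=cam("wrist"); pickle.dump((S,W),open("v6.pkl","wb"))
a=cv2.resize(S[0]["color"][160:305,200:400],(552,400),interpolation=2); 
cv2.imwrite("pics/c6.png",a[:,:,::-1])
E
```

```text
time: 8.18
position: [0.5588, -0.1022, 0.0488]
orientation: [0.985, 0.173, 0.0, -0.001]
contact_force: [0.1, -0.6, -0.4]
width: 0.051
time: 8.68
position: [0.4923, -0.0399, 0.0494]
orientation: [0.985, 0.173, 0.001, -0.0]
contact_force: [0.5, 0.7, 0.5]
width: 0.0001
[ 9.84864337e-01  1.73324136e-01  9.26682175e-04 -3.51059300e-04] [ 0.49227276 -0.03988658  0.04936378] 5.581649709519457e-05
```

View pics/c6.png

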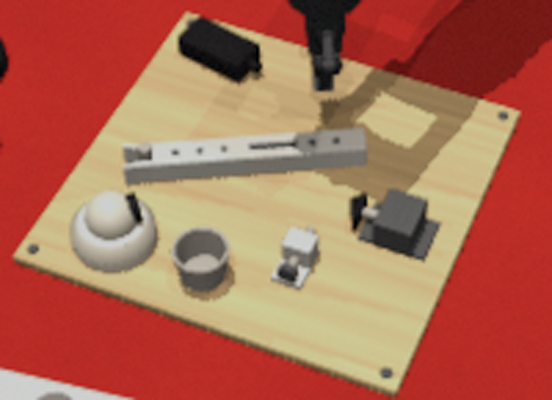

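The post top now sits in the slot at (145,152), and the gripper is clear on the -x side. I'll descend and approach until contact.

```bash
python3 -m jog '[[[0,0,0.03],[0,0,0]],[[0,0,0.06],[0,0,0]],[[0,0,0.06],[0,0,0]],[[0.006,0,0.06],[0,0,0]]]' && python3 -m jog '[[[0.003,0,0],[0,0,0]],[[0.006,0,0],[0,0,0]],[[0.009,0,0],[0,0,0]],[[0.009,0,0],[0,0,0]]]'
```

```text
time: 9.28
position: [0.4994, -0.0388, -0.0101]
orientation: [0.985, 0.172, 0.001, -0.0]
contact_force: [-0.2, -0.4, 0.3]
width: 0.0
time: 9.78
position: [0.5082, -0.0356, -0.0099]
orientation: [0.985, 0.173, 0.001, -0.0]
contact_force: [0.4, 1.1, -1.3]
width: 0.0
```

```bash
cat > sw.py <<'E'
import sys
from h import *
from scipy.spatial.transform import Rotation as Ro
post=np.array([.5946,-.1990]); s=env.get_state(); R=Ro.from_quat(s["orientation"]).as_matrix()
tx,ty=R[:2,0],R[:2,1]; v=s["position"][:2]-post; F=s["contact_force"]
psi=np.arctan2(tx[1],tx[0])+.134
print("psi deg %.2f h %.4f r %.4f tilt %s Ftool %.1f %.1f %.1f"%(np.degrees(psi),v@tx,-(v@ty),R[:2,2].round(4),*(R.T@F)))
a,b=v@tx,v@ty
for f in map(float,sys.argv[1:]):
    c,sn=np.cos(np.radians(f)),np.sin(np.radians(f)); print(f,round(c*a-sn*b-a,4),round(sn*a+c*b-b,4))
E
python3 sw.py 1 2 3 4 6 8 10
```

```text
psi deg 27.55 h -0.0257 r 0.1830 tilt [0.0027 0.001 ] Ftool 0.7 -0.9 1.3
1.0 0.0032 -0.0004
2.0 0.0064 -0.0008
3.0 0.0096 -0.0011
4.0 0.0128 -0.0013
6.0 0.0193 -0.0017
8.0 0.0257 -0.0018
10.0 0.0322 -0.0017
```

```bash
python3 -m jog '[[[0.0032,-0.0004,0],[0,0,1]],[[0.0064,-0.0008,0],[0,0,2]],[[0.0096,-0.0011,0],[0,0,3]],[[0.0128,-0.0013,0],[0,0,4]],[[0.0160,-0.0015,0],[0,0,5]],[[0.0193,-0.0017,0],[0,0,6]],[[0.0225,-0.0018,0],[0,0,7]],[[0.0257,-0.0018,0],[0,0,8]]]'; python3 sw.py 2 4 6 8; python3 - <<'E'
from h import *
import pickle
np.set_printoptions(precision=4,suppress=True)
W=cam("wrist"); pickle.dump(W,open("w7.pkl","wb")); save(W,"w7.png",s=1.0)
E
```

```text
time: 10.78
position: [0.5319, -0.0251, -0.0098]
orientation: [0.995, 0.103, 0.001, -0.0]
contact_force: [0.5, -0.8, -0.7]
width: 0.0001
psi deg 19.48 h -0.0257 r 0.1831 tilt [0.0027 0.001 ] Ftool 0.3 0.9 0.7
2.0 0.0064 -0.0008
4.0 0.0128 -0.0014
6.0 0.0193 -0.0017
8.0 0.0257 -0.0018
```

View pics/w7.png

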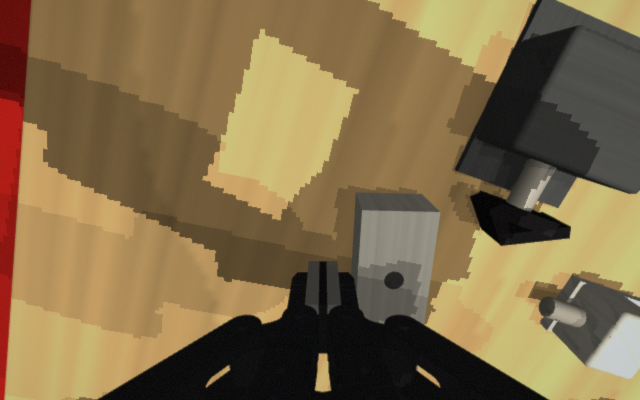

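The finger (edge at about 357,280) lies along the strap's -x side. The toe corner at (440,210) is about 12 mm short of the nose at (475,200). I'll keep swinging slowly.

```bash
python3 -m jog '[[[0.0032,-0.0004,0],[0,0,1]],[[0.0064,-0.0008,0],[0,0,2]],[[0.0096,-0.0011,0],[0,0,3]],[[0.0128,-0.0014,0],[0,0,4]]]'; python3 sw.py; python3 -m jog '[[[0.0032,-0.0004,0],[0,0,1]],[[0.0064,-0.0008,0],[0,0,2]],[[0.0096,-0.0011,0],[0,0,3]]]'; python3 sw.py
```

```text
time: 11.32
position: [0.545, -0.021, -0.0096]
orientation: [0.998, 0.067, 0.002, -0.0]
contact_force: [-0.3, 0.2, -0.9]
width: -0.0001
psi deg 15.40 h -0.0252 r 0.1830 tilt [0.0035 0.0009] Ftool -0.3 -0.2 0.9
time: 11.7
position: [0.5513, -0.0191, -0.01]
orientation: [0.999, 0.041, -0.002, -0.0]
contact_force: [-8.5, -3.1, 7.2]
width: -0.0
psi deg 12.38 h -0.0284 r 0.1829 tilt [-0.0035  0.0002] Ftool -8.8 2.4 -7.2
```

```bash
python3 -m jog '[[[0.003,-0.0003,0],[0,0,1]],[[0.006,-0.0006,0],[0,0,1.5]]]'; python3 sw.py; python3 -m jog '[[[0.002,-0.0002,0],[0,0,0.6]],[[0.004,-0.0003,0],[0,0,1.2]]]'; python3 sw.py
```

```text
time: 11.95
position: [0.5535, -0.0181, -0.0107]
orientation: [1.0, 0.028, -0.006, -0.0]
contact_force: [-9.7, -2.1, 6.8]
width: 0.0
psi deg 10.86 h -0.0310 r 0.1829 tilt [-0.012  0.   ] Ftool -9.9 1.6 -6.7
time: 12.2
position: [0.5542, -0.0176, -0.0112]
orientation: [1.0, 0.017, -0.01, -0.0]
contact_force: [-9.5, -1.1, 8.0]
width: 0.0001
psi deg 9.64 h -0.0342 r 0.1827 tilt [-0.0194  0.0001] Ftool -9.7 0.8 -7.8
```

```bash
python3 -m jog '[[[0.003,0,0],[0,1,0]],[[0.006,0,0],[0,1,0]],[[0.009,0,0],[0,1,0]]]'; python3 sw.py; python3 - <<'E'
from h import *
W=cam("wrist"); save(W,"w8.png",s=1.0)
E
```

```text
time: 12.58
position: [0.5595, -0.017, -0.0124]
orientation: [1.0, 0.017, -0.005, -0.001]
contact_force: [-1.4, 0.4, -1.2]
width: 0.0
psi deg 9.61 h -0.0289 r 0.1831 tilt [-0.0093  0.0014] Ftool -1.3 -0.4 1.2
```

View pics/w8.png

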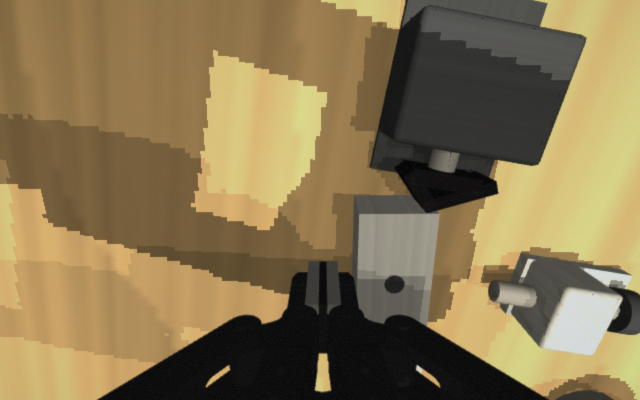

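The nose apex (427,212) now rests on the toe's end face, so the toe has pushed it back and is passing. The force has dropped to about 1 N. I'll continue.

```bash
python3 -m jog '[[[0.0032,-0.0004,0],[0,0.5,1]],[[0.0064,-0.0008,0],[0,0.5,2]],[[0.0096,-0.0011,0],[0,0.5,3]],[[0.0128,-0.0014,0],[0,0.5,4]]]'; python3 sw.py;  python3 -m jog '[[[0.0032,-0.0004,0],[0,0,1]],[[0.0064,-0.0008,0],[0,0,2]]]'; python3 sw.py
```

```text
time: 13.12
position: [0.5752, -0.0152, -0.012]
orientation: [1.0, -0.019, 0.002, -0.001]
contact_force: [-1.5, 0.8, 0.3]
width: 0.0002
psi deg 5.52 h -0.0262 r 0.1829 tilt [0.0049 0.0012] Ftool -1.5 -0.7 -0.3
time: 13.38
position: [0.5822, -0.0146, -0.0119]
orientation: [0.999, -0.037, 0.003, -0.001]
contact_force: [0.4, 0.5, -0.3]
width: -0.0001
psi deg 3.45 h -0.0260 r 0.1830 tilt [0.0054 0.0012] Ftool 0.3 -0.5 0.3
```

```bash
python3 -m jog '[[[0.0032,-0.0003,0],[0,-0.3,1]],[[0.0064,-0.0006,0],[0,-0.3,2]]]'; python3 sw.py;  python3 -m jog '[[[0.0016,0,0],[0,0,0.5]],[[0.0032,-0.0001,0],[0,0,1]]]'; python3 sw.py; python3 - <<'E'
from h import *
W=cam("wrist"); save(W,"w9.png",s=1.0)
E
```

```text
time: 13.62
position: [0.5897, -0.0145, -0.0115]
orientation: [0.998, -0.055, 0.001, -0.001]
contact_force: [-0.5, 0.1, 0.2]
width: 0.0001
psi deg 1.39 h -0.0251 r 0.1828 tilt [0.0017 0.0016] Ftool -0.5 -0.1 -0.2
time: 13.88
position: [0.5913, -0.0145, -0.0118]
orientation: [0.998, -0.064, -0.001, -0.001]
contact_force: [-6.3, 0.9, 4.1]
width: 0.0004
psi deg 0.36 h -0.0268 r 0.1826 tilt [-0.002   0.0021] Ftool -6.4 -0.1 -4.1
```

View pics/w9.png

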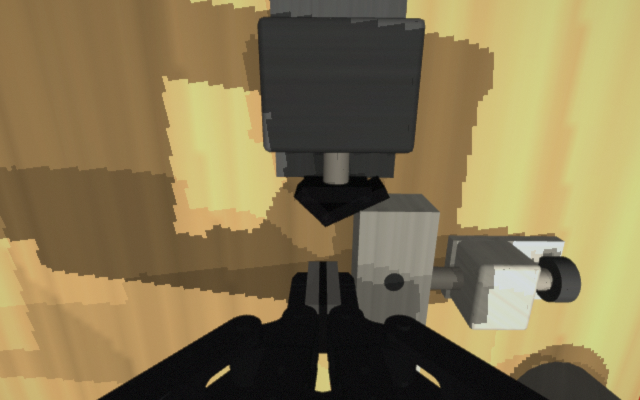

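The nose has sprung out behind the toe's -x corner, its apex at (327,225), and the strap touches the screw end at (436,280) with about 6 N. Next I'll learn the stiffness and ramp up to the press.

```bash
python3 -m jog '[[[0.002,0,0],[0,0,0]],[[0.003,0,0],[0,0,0]],[[0.003,0,0],[0,0,0]]]'; python3 sw.py
```

```text
time: 14.3
position: [0.5911, -0.0143, -0.0124]
orientation: [0.998, -0.064, -0.005, -0.001]
contact_force: [-8.5, 0.3, 5.1]
width: 0.0002
psi deg 0.35 h -0.0270 r 0.1827 tilt [-0.0089  0.003 ] Ftool -8.5 0.8 -5.0
```

```bash
python3 -m jog '[[[0.003,0,0],[0,0,0]],[[0.0045,0,0],[0,0,0]],[[0.005,0,0],[0,0,0]]]'; python3 sw.py
```

```text
time: 14.68
position: [0.5907, -0.0142, -0.0129]
orientation: [0.998, -0.064, -0.01, -0.002]
contact_force: [-14.6, 0.3, 10.9]
width: -0.0001
psi deg 0.37 h -0.0274 r 0.1828 tilt [-0.0205  0.0044] Ftool -14.7 1.6 -10.6
```

```bash
python3 -m jog '[[[0.004,0,0],[0,0,0]],[[0.0055,0,0],[0,0,0]],[[0.006,0,0],[0,0,0]],[[0.006,0,0],[0,0,0]],[[0.006,0,0],[0,0,0]],[[0.006,0,0],[0,0,0]],[[0.006,0,0],[0,0,0]],[[0.006,0,0],[0,0,0]]]'; python3 sw.py
```

```text
time: 15.68
position: [0.59, -0.014, -0.0136]
orientation: [0.998, -0.064, -0.017, -0.002]
contact_force: [-15.9, 0.6, 12.5]
width: 0.0
psi deg 0.39 h -0.0280 r 0.1829 tilt [-0.0345  0.0059] Ftool -16.3 1.4 -12.0
```

The wrist read about 16 N, which after friction and lever may be only marginally over 15 N at the screw. The tool has also tilted 2°. I'll ease off, right it, and press again at about 18 N.

```bash
python3 -m jog '[[[-0.002,0,-0.002],[0,1,0]],[[-0.002,0,-0.002],[-0.2,2,0]],[[-0.002,0,-0.002],[-0.2,2,0]]]'; python3 sw.py;  python3 -m jog '[[[0.002,0,0],[0,0,0]],[[0.004,0,0],[0,0,0]],[[0.004,0,0],[0,0,0]]]'; python3 sw.py
```

```text
time: 16.05
position: [0.5886, -0.0137, -0.0113]
orientation: [0.998, -0.064, 0.001, 0.001]
contact_force: [0.8, -0.2, -0.5]
width: -0.0001
psi deg 0.39 h -0.0295 r 0.1830 tilt [ 0.0012 -0.0021] Ftool 0.9 0.1 0.5
time: 16.42
position: [0.5914, -0.0141, -0.0117]
orientation: [0.998, -0.063, -0.001, 0.001]
contact_force: [-5.0, 0.7, 3.9]
width: 0.0002
psi deg 0.40 h -0.0266 r 0.1830 tilt [-0.0019 -0.0018] Ftool -5.1 -0.1 -3.8
```

```bash
python3 -m jog '[[[0.004,0,0],[0,0,0]],[[0.0055,0,0],[0,0,0]],[[0.0064,0,0],[0,0,0]],[[0.0064,0,0],[0,0,0]],[[0.0064,0,0],[0,0,0]],[[0.0064,0,0],[0,0,0]],[[0.0064,0,0],[0,0,0]],[[0.0064,0,0],[0,0,0]]]'; python3 sw.py
```

```text
time: 17.42
position: [0.591, -0.0139, -0.0126]
orientation: [0.998, -0.063, -0.008, 0.001]
contact_force: [-16.6, 2.0, 12.8]
width: -0.0003
psi deg 0.43 h -0.0269 r 0.1832 tilt [-0.0163 -0.0001] Ftool -16.9 0.1 -12.6
```

```bash
python3 -m jog '[[[0.004,0,0],[0,0.5,0]],[[0.0055,0,0],[0,0.5,0]],[[0.0064,0,0],[0,0.5,0]],[[0.0066,0,0],[0,0.5,0]],[[0.0066,0,0],[0,0.5,0]],[[0.0066,0,0],[0,0.5,0]],[[0.0066,0,0],[0,0.5,0]],[[0.0066,0,0],[0,0.5,0]]]'; python3 sw.py
```

```text
time: 18.42
position: [0.5907, -0.0137, -0.0135]
orientation: [0.998, -0.063, -0.011, 0.0]
contact_force: [-17.2, 1.2, 14.5]
width: 0.0005
psi deg 0.46 h -0.0271 r 0.1833 tilt [-0.0225  0.0005] Ftool -17.6 1.0 -14.1
```

Held at about 17.5 N. Now back off gently, rise clear and check.

```bash
python3 -m jog '[[[0,0,0],[0,0,0]],[[-0.005,0,0],[0,0,0]],[[-0.015,0,0],[0,0,0]],[[-0.015,0,-0.03],[0,1,0]],[[-0.02,0,-0.08],[0,1,0]],[[-0.08,0,-0.13],[0,1,0]],[[-0.13,0,-0.16],[0,1,0]],[[-0.13,0,-0.16],[0,1,0]]]'; python3 - <<'E'
from h import *
import pickle
print(env.get_state()["contact_force"])
S=cam("scene");W=cam("wrist"); pickle.dump((S,W),open("v10.pkl","wb"))
a=cv2.resize(S[0]["color"][160:305,200:400],(552,400),interpolation=2); b=cv2.resize(W[0]["color"],(552,345))
cv2.imwrite("pics/c10.png",np.vstack([a,b[:200]])[:,:,::-1])
E
```

```text
time: 19.42
position: [0.4645, 0.0029, 0.1517]
orientation: [0.998, -0.063, -0.0, 0.001]
contact_force: [0.6, -0.4, -0.2]
width: -0.0004
[ 0.64491333 -0.4247419  -0.23467593]
```

The viewer limit is reached, so I'll check with numbers.

```bash
python3 - <<'E'
from h import *
import pickle
np.set_printoptions(precision=4,suppress=True)
S,W=pickle.load(open("v10.pkl","rb")); v0=pickle.load(open("v0.pkl","rb"))["scene"]
y=-.134;R=np.array([[np.cos(y),-np.sin(y)],[np.sin(y),np.cos(y)]]); post=np.array([.5946,-.199])
for n,C in(("scene",S),("wrist",W)):
    P=cloud(C); B=P.copy(); B[:,:,:2]=(P[:,:,:2]-post)@R
    m=(abs(B[:,:,0])<.03)&(B[:,:,1]>-.04)&(B[:,:,1]<.24)&(B[:,:,2]>.031)&(B[:,:,2]<.042)
    q=B[m]; h=q[(q[:,1]>.02)&(q[:,1]<.18)]
    # centre line per y-slice from edges, height per slice
    sl=[(a,*np.percentile(k[:,0],[3,97]),np.median(k[:,2])) for a in np.arange(-.02,.23,.03) for k in [q[abs(q[:,1]-a)<.006]] if len(k)>8]
    print(n,len(q),"y range",np.percentile(q[:,1],[.5,99.5])); print(np.array(sl))
# disturbances: depth change of scene outside strap areas
d=abs(S[0]["depth"]-v0[0]["depth"]); P0=cloud(v0);P1=cloud(S)
m=((d>.012)&(S[0]["depth"]>0)&(v0[0]["depth"]>0)).astype(np.uint8); m=cv2.morphologyEx(m,cv2.MORPH_OPEN,np.ones((3,3)))
n,l,st,c=cv2.connectedComponentsWithStats(m)
for i in range(1,n): print(st[i],P0[l==i].mean(0),P1[l==i].mean(0))
# bystander positions by mean of points above board before/after
for nm,(x,yy,r) in dict(cup=(.694,-.088,.05),brick=(.427,-.16,.06),dome=(.675,-.20,.06),nose=(.61,.02,.02)).items():
    for P in(P0,P1):
        k=P[(np.hypot(P[:,:,0]-x,P[:,:,1]-yy)<r)&(P[:,:,2]>.03)&(P[:,:,2]<.1)]; print(nm,len(k),k.mean(0))
E
```

```text
scene 813 y range [-0.0205  0.2355]
[[-0.02   -0.017   0.0183  0.0371]
 [ 0.01   -0.0139  0.0172  0.0378]
 [ 0.04   -0.0127  0.0169  0.0383]
 [ 0.07   -0.0138  0.0172  0.0383]
 [ 0.1    -0.0144  0.0161  0.0379]
 [ 0.13   -0.0152  0.0177  0.0385]
 [ 0.16   -0.0133  0.0155  0.0376]
 [ 0.19   -0.0147  0.0206  0.0387]
 [ 0.22   -0.0285  0.0161  0.0379]]
wrist 7630 y range [0.0128 0.2346]
[[ 0.01    0.0004  0.0149  0.0362]
 [ 0.04   -0.0149  0.0141  0.0364]
 [ 0.07   -0.0149  0.014   0.0363]
 [ 0.1    -0.0147  0.0143  0.0363]
 [ 0.13   -0.0148  0.0145  0.0363]
 [ 0.16   -0.0146  0.0145  0.0362]
 [ 0.19   -0.0147  0.0149  0.0362]
 [ 0.22   -0.028   0.0145  0.036 ]]
[  309     0   141   162 10581] [-0.3811 -0.04    0.0255] [0.2406 0.0554 0.3986]
[ 518    0   98  119 4749] [0.1942 0.5282 0.4522] [-0.8518  0.7818 -0.0921]
[159   8   3   3   9] [-1.3802 -1.5854 -0.5019] [-1.3918 -1.5927 -0.5086]
[176  15   3   3   9] [-1.3966 -1.4825 -0.5432] [-1.3793 -1.4722 -0.5331]
[247  23   3   3   9] [-1.3832 -0.9843 -0.518 ] [-1.3873 -0.986  -0.5203]
[273 200  88  18 926] [ 0.52   -0.0318  0.0367] [ 0.5    -0.0369  0.014 ]
[253 213  74  33 867] [ 0.5952 -0.0904  0.014 ] [ 0.6137 -0.084   0.0372]
[243 216   6   5  27] [ 0.5899 -0.2237  0.0138] [ 0.6066 -0.2155  0.0346]
cup 273 [ 0.7053 -0.1039  0.0449]
cup 270 [ 0.7052 -0.1038  0.0453]
brick 354 [ 0.4252 -0.1736  0.0402]
brick 348 [ 0.4252 -0.1737  0.0404]
dome 616 [ 0.6993 -0.1941  0.0495]
dome 614 [ 0.6993 -0.1941  0.0496]
nose 55 [0.6047 0.0252 0.0364]
nose 94 [0.612  0.0206 0.0373]
```

The strap lies flat and parallel to board y, the slot end is 20–22 mm beyond the post (bottomed), the nose is behind the toe, and the loose things on the board have not moved. Handing in.

```bash
python3 -c "
from rig import env
print(env.hand_in(), env.get_state()['time'])"
```

```text
the job is handed in; nothing more can be done
the job is handed in; nothing more can be done
```

The strap is on the post, held flat against the stop screw by the catch, and I handed the job in after about 19.5 s of robot time. I slid its slot onto the post at about 0.48 rad askew until it bottomed at roughly 5 N. Then I released it, pushed it round past the catch with shut fingers, and pressed it against the screw.

**Pressing force:** I made three presses of about 0.75 s each. The wrist read about 16, 17 and 17.5 N horizontally at the end of each. The force at the screw is inferred from the wrist, not measured. With lever, friction and catch taken into account, I expect about 16–19.5 N in the last press. The peak inside a call was not recorded.

**Last checks:**
- **Strap:** its edges lie within about 1 mm of parallel to board y and its top is at 36–38 mm, so it lies flat. The slot end is about 20.5 mm past the post axis, against 22 mm when bottomed, within measuring error.
- **Catch:** the nose was seen sprung out behind the toe's -x corner.
- **Bystanders:** the cup, power brick and white dome camera are unmoved to about 0.1 mm. No other depth change showed on the bench.
- **Robot:** it was clear of everything, with less than 1 N at the wrist.

**What disagreed or failed:**
- The fingertips stood about 28–35 mm behind the reported TCP, not 8 mm ahead as `env.tip_reach` says. My first grasp therefore closed on air above the strap. I corrected this from the depth images.
- While pressing, a downward force of up to about 14 N also acted on the strap, and the tool tilted by up to 2°.
- The picture limit stopped me viewing a final image, so the last checks are numbers from the cameras only.

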